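# Clip the cover onto the bench mixer and start it

## Robot

A 6-joint arm with a two-finger parallel gripper is mounted at the origin on the work surface. World frame = base frame: x ahead of the robot, y to its left, z up, the work surface at z = 0. Lengths are in m, angles in degrees, forces in N, time in s.
With the tool pointing down it reaches from about 0.35 to 0.975 m from the base axis. Payload 7.1 kg.
Tool frame: the origin (TCP) lies at the very end of the fingers, on their centre line; the grasp point (between the pads) lies 19 mm behind it (ctrl.hold_point_z is the distance from the TCP to the grasp point, in m); x points along the fingers, z is the direction in which the jaws open and shut, and the axes are right-handed (so a half turn about x gives the same grasp; the last joint's range is limited). The gripper opens to 88 mm and grips with 3 to 60 N. Pads are 20 mm wide; open, the fingers measure 115 mm over their backs; the gripper's body (75 mm by 178 mm) begins 61 mm behind the grasp point.
Start: joints at [-65.088, 24.242, 93.386, -0, 62.372, -1.089], TCP at [0.274, -0.562, 0.223] pointing down, gripper open.
Joint ranges: [-172.04, 172.04], [-51.8, 120.97], [4.93, 147.93], [-75.15, 255.16], [6.16, 154.13], [-145.62, 145.62]. Speed limits (degrees/s): [136.94, 136.94, 172.46, 180, 180, 180].

## Interface

Orientations are given as [roll, pitch, yaw] about the fixed x, y, z axes, in that order (R = Rz(yaw) Ry(pitch) Rx(roll)).
In Python, from station import ctrl gives the robot as it stands. The module is installed in compiled form; this text tells all that it offers. Calls block until the motion is done:
- ctrl.reach(position, orientation): joint-space move of the TCP to a pose.
- ctrl.line_to(position, velocity=0.15, frame=None, until_force=None): straight line of the TCP; frame=None keeps the orientation; velocity is the mean speed in m/s. With until_force (N) it stops when the force on the tool has changed by that much, and returns True; else False.
- ctrl.goto_joints(angles): joint-space move.
- ctrl.open_gripper() and ctrl.close(): open the fingers fully, or close them until they stop; the grip force is fixed at half the most.
- ctrl.wait(seconds).
- ctrl.solve_ik(position, orientation): joint angles nearest the present ones, or None.
- ctrl.get_state(): the state.
- ctrl.snapshot(name): name is "side" or "top" or "wrist"; returns (picture, depth): 420x560x3 uint8, blue, green, red; 420x560 float32, m along the optical axis (not along the pixel's ray), 0 where there is no reading.
- ctrl.calibration(name): a dict with "fx", "fy", "cx", "cy" (pixels), "extrinsics" (4x4, takes a point from camera to world coordinates); the wrist camera has in their place "mount" (4x4, takes a point from camera to tool coordinates, whose origin is the TCP and whose axes are the tool frame's). Camera axes: x right, y up, looking along -z (the intrinsics and any distortion apply to the point x, -y, -z); pixel columns grow to the right and rows downward; lengths in m; the calibration is good to about 2 mm. The wrist camera is an equidistant fisheye: a pixel r from the principal point sees the ray r / f radians off the axis. A picture is of the moment at which its call begins: read the wrist's pose just before it. calibration takes no time and is no camera call.
A pose or a line that the arm cannot do raises ctrl.MotionError and nothing moves.
- ctrl.sign_off(): hands the job in, once; it reports no verdict.
The state is a dict: "t": time; "joints": joint angles; "dq": joint speeds; "tau": joint torques, N m; "ee_pos": TCP position; "tool_rot": TCP orientation; "ft_force": force on the tool from outside, world axes, zero at the start; "moment": the same for the moment, N m; "gripper_width": finger opening in m.
Only numpy, scipy, OpenCV 4.12 (cv2) and the standard library are available. Lean on these libraries where they do the work, as an engineer would, in place of code of your own. Each camera call takes 0.05 s, during which the arm holds its last target.

## Task

Lift the white cover off the bench by its grey handle and set it squarely over the tube block on the mixer, between the four blue spring catches. Let go and press it down one corner at a time, on the blue dots, until all four catches have clicked home over its rim and it lies flush on the deck. Only then press the green start button all the way down and let go, leaving the bottle, beaker and tip box where they are.

Things in the scene. Friction and masses are not known exactly. Their poses are not given: they have to be found in the camera images.
- mixer: Bench mixer, fixed to the bench: white box on a grey base, 220 mm deep (x) by 190 mm wide (y), flat top 110 mm above the bench, lower ledge 85 mm high at its front (-x) end with the start button. Origin: centre of its underside; x from the button end to the rear, z up.
- deck (a point): Centre of the mixer's flat top, 110 mm up, where the cover's underside must end up lying; axes as the mixer's. The cover's long side (its x) lies along this x; either way round fits. On it stands the tube block (see guide_block); around that the deck is bare but for the four catches.
- guide_block: Aluminium tube block fixed on the deck, 115.6 mm (x) by 93.6 mm (y), sides upright for 12 mm, then tapering in by 5 mm up to its top at 20 mm; orange tube caps on top, 23 mm in all. The hollow cover fits over it like a box lid with 1.2 mm to spare all round; the taper guides a cover that is up to about 5 mm off. Origin at the deck centre.
- cover: The loose cover: white, hollow, rigid hood 126 mm long (x) by 104 mm wide (y), flat top 28 mm above its underside, with a 4 mm thick rim along its two long sides that makes it 114 mm wide at the foot; its walls and top are 4 mm thick; about 0.18 kg. Origin at the centre of its underside, z up.
- cover_grip (a point): Centre of the cover's handle: a grey bar 56 mm long (x) by 18 mm wide (y) by 30 mm high, standing in the middle of the cover's top; this point is half-way up it, 15 mm above the flat top and 43 mm above the cover's underside.
- cover_mid (a point): Centre of the cover's underside, which must come to the deck point. Set down loosely, the cover rests on the sloping catch noses with its underside about 11 mm above the deck. A corner clicks home under a push of about 8 to 22 N on its blue dot and lies then on the deck (flat top 28 mm above it), held by the catch; the opposite corner then tips up, to some 25 mm above the deck.
- corner_a (a point): Point on the cover's underside at its +x +y corner (54 mm, 55 mm from the middle, cover's own axes), 28 mm below the top. On the deck when this corner is home.
- pad_a (a point): Blue dot, 20 mm across, on the cover's top at its +x +y corner (51 mm, 40 mm from the middle): press here, straight down.
- corner_b (a point): Point on the cover's underside at its +x -y corner (54 mm, 55 mm from the middle, cover's own axes), 28 mm below the top. On the deck when this corner is home.
- pad_b (a point): Blue dot, 20 mm across, on the cover's top at its +x -y corner (51 mm, 40 mm from the middle): press here, straight down.
- corner_c (a point): Point on the cover's underside at its -x -y corner (54 mm, 55 mm from the middle, cover's own axes), 28 mm below the top. On the deck when this corner is home.
- pad_c (a point): Blue dot, 20 mm across, on the cover's top at its -x -y corner (51 mm, 40 mm from the middle): press here, straight down.
- corner_d (a point): Point on the cover's underside at its -x +y corner (54 mm, 55 mm from the middle, cover's own axes), 28 mm below the top. On the deck when this corner is home.
- pad_d (a point): Blue dot, 20 mm across, on the cover's top at its -x +y corner (51 mm, 40 mm from the middle): press here, straight down.
- clip_fl (a joint): Outward travel in m of the mixer's front left (-x, +y) blue spring catch, 54 mm along x and 62 mm along y from the deck centre, 20 mm high: 0 at rest, rises to about 0.003 as the rim is pushed past, and springs back to about 0 when clicked over the rim. It is also 0 with no cover there.
- clip_fr (a joint): Outward travel in m of the mixer's front right (-x, -y) blue spring catch, 54 mm along x and 62 mm along y from the deck centre, 20 mm high: 0 at rest, rises to about 0.003 as the rim is pushed past, and springs back to about 0 when clicked over the rim. It is also 0 with no cover there.
- clip_rl (a joint): Outward travel in m of the mixer's rear left (+x, +y) blue spring catch, 54 mm along x and 62 mm along y from the deck centre, 20 mm high: 0 at rest, rises to about 0.003 as the rim is pushed past, and springs back to about 0 when clicked over the rim. It is also 0 with no cover there.
- clip_rr (a joint): Outward travel in m of the mixer's rear right (+x, -y) blue spring catch, 54 mm along x and 62 mm along y from the deck centre, 20 mm high: 0 at rest, rises to about 0.003 as the rim is pushed past, and springs back to about 0 when clicked over the rim. It is also 0 with no cover there.
- start_top (a point): Centre of the top of the green start button, 28 mm across, on the lower front ledge (85 mm above the bench) of the mixer, 104 mm in front of the deck point. Pressed straight down; full travel 6 mm takes 5 N.
- start (a joint): Travel of the start button in m: 0 released, 0.006 fully down.
- bottle_center (a point): Bystander: amber jar, 56 mm across, 100 mm high with blue cap; point at half height. Leave alone.
- beaker_center (a point): Bystander: white plastic beaker, 64 mm across, 75 mm high; point at half height. Leave alone.
- tipbox_center (a point): Bystander: blue tip box with grey lid, 78 x 65 x 62 mm; point at half height. Leave alone.
Not all that is in view belongs to the job. Leave any orange or purple look-alike of the cover alone.

How it is judged (in metres and radians):
On the way, in this order (a step that is already met when the one before it is completed fails the run):
1. the cover is brought over the deck, between the catches (horizontal distance between cover_mid and deck below 0.015 m and z of cover_mid in the frame of deck below 0.025 m and angle between cover_mid's own z axis and vertical below 0.25 rad), for 0.05 s.
2. a corner is pressed home while another still stands up (one at a time) (z of any of corner_a, corner_b, corner_c, corner_d in the frame of deck below 0.003 m and z of any of corner_a, corner_b, corner_c, corner_d in the frame of deck above 0.005 m), for 0.1 s.
3. all four corners are home and the catches have sprung back (z of corner_a in the frame of deck between -0.003 and 0.003 m and z of corner_b in the frame of deck between -0.003 and 0.003 m and z of corner_c in the frame of deck between -0.003 and 0.003 m and z of corner_d in the frame of deck between -0.003 and 0.003 m and value of joint each of clip_fl, clip_fr, clip_rl, clip_rr below 0.002 m and horizontal distance between cover_mid and deck below 0.006 m), for 0.2 s.
4. the start button is pressed down (value of joint start above 0.004 m), for 0.05 s.
At the end, for the whole second after the job is handed in: The cover lies within 6 mm of the deck's centre with all four corners within 3 mm of the deck and all four catches sprung back (under 2 mm of travel), at rest; the start button has been pressed (over 4 mm) after that and is released (all of step 3 and value of joint start below 0.002 m and linear speed of cover below 0.02 m/s); the robot touches nothing.
It fails at once if the start button is pressed before the cover is clipped home at every corner (value of joint start above 0.003 m and not (z of corner_a in the frame of deck between -0.003 and 0.003 m and z of corner_b in the frame of deck between -0.003 and 0.003 m and z of corner_c in the frame of deck between -0.003 and 0.003 m and z of corner_d in the frame of deck between -0.003 and 0.003 m and value of joint each of clip_fl, clip_fr, clip_rl, clip_rr below 0.002 m and horizontal distance between cover_mid and deck below 0.006 m)).
It fails at once if the bottle is disturbed (distance of bottle_center from where it was at the start of the episode above 0.025 m or angle between bottle_center's own z axis and vertical above 0.5 rad).
It fails at once if the beaker is disturbed (distance of beaker_center from where it was at the start of the episode above 0.025 m or angle between beaker_center's own z axis and vertical above 0.5 rad).
It fails at once if the tipbox is disturbed (distance of tipbox_center from where it was at the start of the episode above 0.025 m or angle between tipbox_center's own z axis and vertical above 0.5 rad).
It also fails if it takes over 64 s, if anything falls off the work surface, if the arm or the gripper's body presses on something with over 40 N, if the wrist force passes 120 N, or if a joint passes its speed limit or range.

## Working session

There is one attempt and no reset: what is moved stays moved. The work goes in short steps, each a Python script; the robot and the scene stay as the last script left them, time stands still between calls to the robot, and variables do not carry over. Pictures are saved under pics/ and viewed, and the job is handed in when it is done.

```bash
mkdir -p pics; ls; python3 - <<'E'
from station import ctrl
import cv2,numpy as np
print(ctrl.get_state())
for n in("side","top","wrist"):
    p,d=ctrl.snapshot(n); cv2.imwrite(f"pics/{n}0.png",p); np.save(f"pics/{n}0.npy",d)
    print(n,ctrl.calibration(n), (d>0).mean())
E
```

```text
pics
{'t': 0.0, 'joints': array([-6.50871844e+01,  2.42835909e+01,  9.34340051e+01,  1.00002863e-03,
        6.23712685e+01, -1.08882853e+00]), 'dq': array([ 0.06110158, -0.02683475,  0.12474245, -0.07431176,  0.04368014,
        0.08745002]), 'tau': array([-1.42357883e-03, -5.44630587e+01, -2.73669469e+01,  6.41439599e-02,
        2.25898437e-02, -9.70142742e-05]), 'ee_pos': array([ 0.27377985, -0.56120153,  0.22189321]), 'tool_rot': array([178.34040444,  89.91113108, 114.34158413]), 'ft_force': array([ 0.61099098,  0.52858188, -0.9752475 ]), 'moment': array([ 0.01366142, -0.02244114, -0.01878947]), 'gripper_width': 0.08778435317014872}
side {'fx': 509.4451166612688, 'fy': 509.4451166612688, 'cx': 280.7773814234355, 'cy': 220.0587265710768, 'extrinsics': array([[ 0.95028457,  0.17005209, -0.26084769,  0.15520847],
       [-0.3107396 ,  0.5717112 , -0.7593334 , -1.1756489 ],
       [ 0.02000331,  0.80263852,  0.59613025,  1.03189211],
       [ 0.        ,  0.        ,  0.        ,  1.        ]])} 0.9959566326530612
top {'fx': 396.3064630338162, 'fy': 396.3064630338162, 'cx': 279.0194388943014, 'cy': 214.7672700815985, 'extrinsics': array([[-0.011902  ,  0.99392478, -0.10941608,  0.40751661],
       [-0.99957356, -0.01474436, -0.0252053 , -0.01068622],
       [-0.02666545,  0.10906943,  0.99367641,  1.16299817],
       [ 0.        ,  0.        ,  0.        ,  1.        ]])} 0.9963265306122449
wrist {'fx': 325.19226210127806, 'fy': 325.19226210127806, 'cx': 281.7320846600551, 'cy': 212.36790496978912, 'mount': array([[-1.04052589e-03,  2.89404239e-01, -9.57206406e-01,
        -1.62261918e-01],
       [ 6.74844830e-06,  9.57206926e-01,  2.89404389e-01,
         8.00291634e-02],
       [ 9.99999459e-01,  2.94673102e-04, -9.97951620e-04,
        -3.18775632e-04],
       [ 0.00000000e+00,  0.00000000e+00,  0.00000000e+00,
         1.00000000e+00]])} 0.9961181972789116
```

View pics/top0.png

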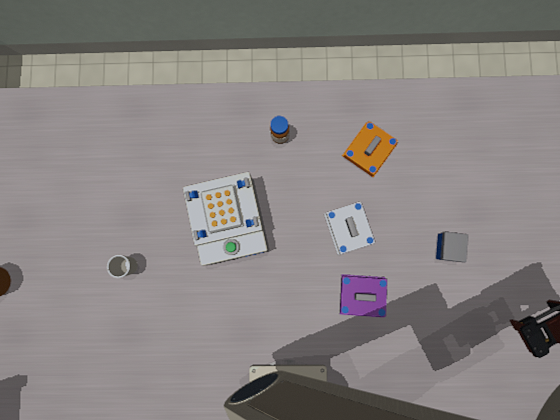

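View pics/side0.png

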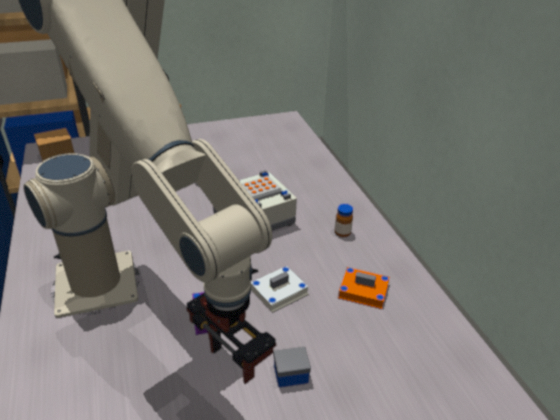

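View pics/wrist0.png

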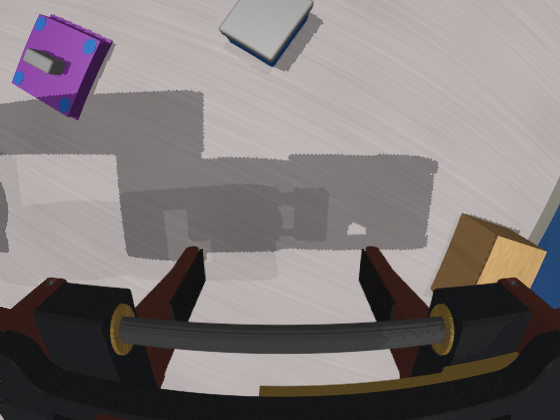

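Top view: the white cover is at (350,228). The look-alikes are orange (371,148) and purple (363,296). Only the first is white, so it is the one I want. The mixer is at (224,215), its button at (231,246). The jar (280,130), beaker (119,266) and tip box (452,247) stay put. Next I confirm in a crop and take rough positions.

```bash
cat > h.py <<'E'
from station import ctrl
import cv2,numpy as np
from scipy.spatial.transform import Rotation as R
def cast(name,uv,z,T=None):
    """pixels -> points on plane z (world)"""
    c=ctrl.calibration(name); uv=np.atleast_2d(np.asarray(uv,float))
    a=(uv-[c['cx'],c['cy']])/[c['fx'],c['fy']]
    if name=='wrist':
        r=np.linalg.norm(a,axis=1)+1e-12
        s=np.sin(r)/r
        d=np.c_[a[:,0]*s,-a[:,1]*s,-np.cos(r)]
        E=T@c['mount']
    else:
        d=np.c_[a[:,0],-a[:,1],-np.ones(len(a))]; E=c['extrinsics']
    w=d@E[:3,:3].T; o=E[:3,3]
    return o+w*((np.broadcast_to(z,len(w))-o[2])/w[:,2])[:,None]
def tool():
    s=ctrl.get_state(); T=np.eye(4); T[:3,:3]=R.from_euler('xyz',s['tool_rot'],degrees=True).as_matrix(); T[:3,3]=s['ee_pos']; return T
def ori(zang):
    """tool down, jaw axis (tool z) along world angle zang deg"""
    a=np.radians(zang); x=np.array([0,0,-1.]); z=np.array([np.cos(a),np.sin(a),0]); y=np.cross(z,x)
    return R.from_matrix(np.c_[x,y,z]).as_euler('xyz',degrees=True)
def blobs(p,lo,hi,amin=8,ms=5):
    m=cv2.inRange(cv2.cvtColor(p,cv2.COLOR_BGR2HSV),lo,hi)
    n,l,s,c=cv2.connectedComponentsWithStats(m)
    return [(c[i].round(2).tolist(),int(s[i,4])) for i in range(1,n) if s[i,4]>=amin]
BLUE=((100,150,60),(125,255,255)); GREEN=((45,100,60),(80,255,255)); ORANGE=((3,150,120),(18,255,255))
def snap(n,f):
    T=tool(); p,d=ctrl.snapshot(n); cv2.imwrite(f"pics/{f}.png",p); return p,d,T
E
python3 - <<'E'
from h import *
p=cv2.imread('pics/top0.png'); 
cv2.imwrite('pics/crop0.png',cv2.resize(p[110:330,170:420],None,fx=3,fy=2.7,interpolation=2)[:600,:800])
for c,a in blobs(p,*BLUE): 
    print('B',c,a,cast('top',c,0.028)[0].round(3),cast('top',c,0.13)[0].round(3))
for c,a in blobs(p,*GREEN): print('G',c,a,cast('top',c,0.092)[0].round(3))
for c,a in blobs(p,*ORANGE,amin=3): print('O',c,a,cast('top',c,0.133)[0].round(3))
E
```

```text
B [278.8, 124.62] 240 [0.801 0.016 0.028] [0.765 0.013 0.13 ]
B [369.58, 125.67] 24 [ 0.792 -0.251  0.028] [ 0.757 -0.229  0.13 ]
B [392.22, 140.91] 23 [ 0.744 -0.315  0.028] [ 0.714 -0.288  0.13 ]
B [349.71, 153.0] 24 [ 0.711 -0.19   0.028] [ 0.683 -0.174  0.13 ]
B [372.22, 168.91] 23 [ 0.662 -0.254  0.028] [ 0.639 -0.232  0.13 ]
B [240.42, 183.7] 40 [0.625 0.13  0.028] [0.606 0.117 0.13 ]
B [193.35, 194.29] 51 [0.596 0.267 0.028] [0.579 0.242 0.13 ]
B [357.71, 206.0] 24 [ 0.554 -0.208  0.028] [ 0.541 -0.191  0.13 ]
B [331.43, 214.83] 23 [ 0.53  -0.132  0.028] [ 0.519 -0.122  0.13 ]
B [249.14, 222.58] 43 [0.511 0.105 0.028] [0.502 0.094 0.13 ]
B [201.28, 233.76] 46 [0.481 0.243 0.028] [0.474 0.22  0.13 ]
B [438.79, 246.12] 99 [ 0.437 -0.433  0.028] [ 0.434 -0.395  0.13 ]
B [369.6, 239.96] 25 [ 0.457 -0.239  0.028] [ 0.452 -0.218  0.13 ]
B [342.85, 248.58] 26 [ 0.433 -0.162  0.028] [ 0.431 -0.149  0.13 ]
B [346.28, 280.59] 29 [ 0.343 -0.169  0.028] [ 0.349 -0.155  0.13 ]
B [382.48, 283.11] 27 [ 0.335 -0.27   0.028] [ 0.342 -0.247  0.13 ]
B [344.67, 309.5] 30 [ 0.263 -0.162  0.028] [ 0.276 -0.149  0.13 ]
B [381.3, 311.91] 33 [ 0.256 -0.264  0.028] [ 0.269 -0.241  0.13 ]
G [230.42, 246.68] 78 [0.441 0.149 0.092]
O [365.0, 124.25] 4 [ 0.76  -0.217  0.133]
O [370.35, 148.03] 1208 [ 0.695 -0.229  0.133]
O [227.62, 193.62] 8 [0.579 0.151 0.133]
O [219.0, 195.57] 7 [0.574 0.173 0.133]
O [230.67, 202.0] 3 [0.557 0.142 0.133]
O [221.67, 204.0] 3 [0.552 0.166 0.133]
O [211.5, 207.25] 4 [0.543 0.193 0.133]
O [213.0, 216.67] 3 [0.518 0.189 0.133]
O [234.67, 218.0] 3 [0.514 0.132 0.133]
```

View pics/crop0.png

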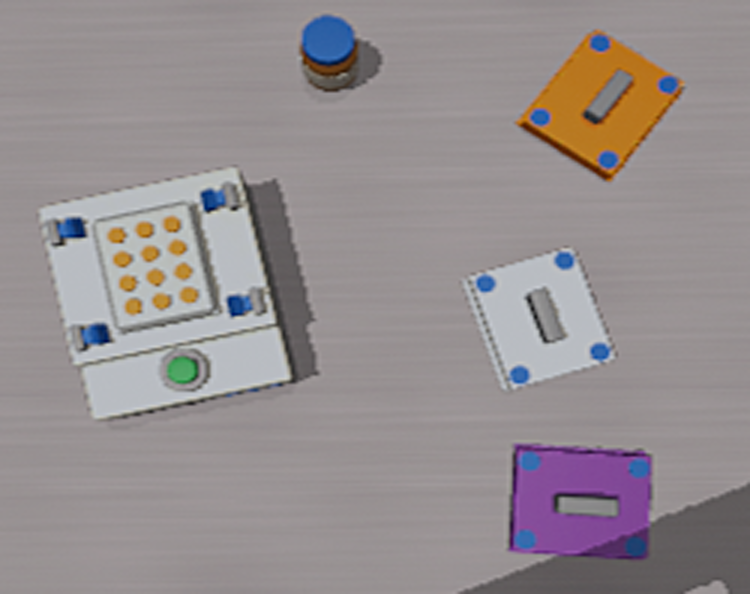

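The crop confirms it: white hood, grey bar, four blue dots, centre about (350,228) in the top view. Next, wrist close-ups of the cover and the mixer.

```bash
python3 - <<'E'
from h import *
for nm,c,th in (('cov',(0.4935,-0.185),17.4),('mix',(0.53,0.168),12.4)):
    for s in (90,-90):
        for z in (0.05,0.28,.35): 
            q=ctrl.solve_ik([*c,z],ori(th+s)); print(nm,s,z,None if q is None else np.round(q,0))
E
```

```text
cov 90 0.05 [ -22.   32.  111.   -0.   37. -129.]
cov 90 0.28 [ -22.   12.  103.    0.   65. -129.]
cov 90 0.35 [ -22.    8.   98.    0.   74. -129.]
cov -90 0.05 [-22.  32. 111.  -0.  37.  51.]
cov -90 0.28 [-22.  12. 103.   0.  65.  51.]
cov -90 0.35 [-22.   8.  98.   0.  74.  51.]
mix 90 0.05 [ 16.  33. 107.  -0.  39. -86.]
mix 90 0.28 [ 16.  15.  99.   0.  66. -86.]
mix 90 0.35 [ 16.  11.  94.   0.  74. -86.]
mix -90 0.05 [ 16.  33. 107.  -0.  39.  94.]
mix -90 0.28 [16. 15. 99. -0. 66. 94.]
mix -90 0.35 [16. 11. 94. -0. 74. 94.]<sys>:0: UserWarning: Gimbal lock detected. Setting third angle to zero since it is not possible to uniquely determine all angles.
```

```bash
python3 -W ignore - <<'E'
from h import *
ctrl.reach([0.53,0.168,0.30],ori(12.4-90))
snap('wrist','wmix'); 
p,d,T=snap('wrist','wmix1'); np.save('pics/wmixT.npy',T)
ctrl.reach([0.4935,-0.185,0.22],ori(17.4-90))
p,d,T=snap('wrist','wcov1'); np.save('pics/wcovT.npy',T)
print(ctrl.get_state()['t'])
for f,z in (('wmix1',.13),('wcov1',.028)):
    p=cv2.imread(f'pics/{f}.png');T=np.load(f'pics/{f[:-1]}T.npy')
    for c,a in blobs(p,*BLUE,amin=40): print(f,'B',c,a,cast('wrist',c,z,T)[0].round(4))
    for c,a in blobs(p,*GREEN,amin=40): print('G',c,a,cast('wrist',c,.092,T)[0].round(4))
    for c,a in blobs(p,*ORANGE,amin=20): print('O',c,a,cast('wrist',c,.133,T)[0].round(4))
E
```

```text
4.4083
wmix1 B [447.37, 23.54] 1136 [0.7617 0.0311 0.13  ]
wmix1 B [554.0, 90.0] 57 [ 0.7499 -0.1495  0.13  ]
wmix1 B [522.62, 122.15] 74 [ 0.6872 -0.1024  0.13  ]
wmix1 B [220.83, 130.35] 329 [0.5826 0.2426 0.13  ]
wmix1 B [343.19, 130.84] 340 [0.6089 0.1202 0.13  ]
wmix1 B [540.14, 161.05] 58 [ 0.6506 -0.1514  0.13  ]
wmix1 B [504.82, 215.39] 66 [ 0.5672 -0.1166  0.13  ]
wmix1 B [467.07, 219.38] 76 [ 0.5495 -0.0579  0.13  ]
wmix1 B [224.65, 227.59] 306 [0.4799 0.2203 0.13  ]
wmix1 B [338.72, 227.76] 315 [0.5064 0.0983 0.13  ]
wmix1 B [496.43, 269.93] 54 [ 0.4927 -0.1396  0.13  ]
wmix1 B [550.98, 287.0] 402 [ 0.4805 -0.282   0.13  ]
wmix1 B [459.86, 276.5] 66 [ 0.4748 -0.0808  0.13  ]
G [281.6, 261.51] 375 [0.436  0.1469 0.092 ]
O [525.28, 99.45] 195 [ 0.7154 -0.0965  0.133 ]
O [540.71, 124.74] 1787 [ 0.6948 -0.1331  0.133 ]
O [282.0, 171.0] 177 [0.5544 0.1724 0.133 ]
O [306.05, 171.08] 179 [0.5597 0.1483 0.133 ]
O [281.76, 193.7] 176 [0.531  0.1675 0.133 ]
O [305.67, 193.78] 175 [0.5363 0.1432 0.133 ]
O [258.47, 215.33] 159 [0.5027 0.1866 0.133 ]
O [281.81, 215.77] 154 [0.5075 0.1623 0.133 ]
O [305.39, 215.81] 150 [0.5128 0.1378 0.133 ]
wcov1 B [346.04, 8.64] 205 [ 0.7114 -0.19    0.028 ]
wcov1 B [26.43, 22.61] 220 [0.6218 0.2204 0.028 ]
wcov1 B [451.15, 27.73] 156 [ 0.7453 -0.3152  0.028 ]
wcov1 B [387.91, 66.87] 194 [ 0.6636 -0.2542  0.028 ]
wcov1 B [19.23, 125.81] 215 [0.4788 0.1893 0.028 ]
wcov1 B [246.1, 143.51] 202 [ 0.5313 -0.132   0.028 ]
wcov1 B [319.58, 144.0] 219 [ 0.5548 -0.2086  0.028 ]
wcov1 B [247.99, 231.72] 177 [ 0.4339 -0.1621  0.028 ]
wcov1 B [316.72, 232.07] 183 [ 0.4575 -0.2387  0.028 ]
wcov1 B [447.79, 274.09] 740 [ 0.4522 -0.4332  0.028 ]
wcov1 B [234.58, 296.12] 147 [ 0.3438 -0.1686  0.028 ]
wcov1 B [307.98, 319.93] 122 [ 0.3368 -0.2702  0.028 ]
wcov1 B [285.06, 361.07] 101 [ 0.2563 -0.2641  0.028 ]
G [2.98, 168.67] 151 [0.4387 0.1492 0.092 ]
O [398.71, 33.13] 4962 [ 0.6667 -0.2267  0.133 ]
```

View pics/wmix1.png

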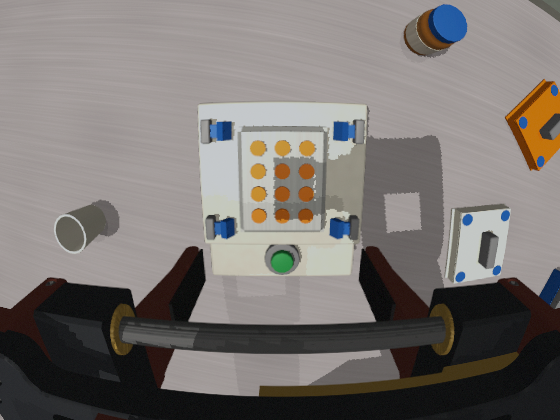

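View pics/wcov1.png

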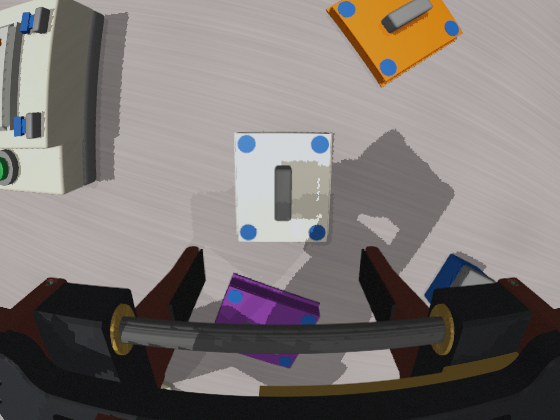

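The wrist view of the cover gives pads at (246,144), (320,144), (248,232) and (317,232), spaced 102 × 80 mm as specified. On the mixer the caps are at columns 258/282/306, rows 148–216, and the button at (282,262). I'll cross-check the heights with depth.

```bash
python3 -W ignore - <<'E'
from h import *
c=ctrl.calibration('wrist')
# deproject top depth for button, deck, etc.
d=np.load('pics/top0.npy'); ct=ctrl.calibration('top'); E=ct['extrinsics']
def dp(u,v):
    D=np.median(d[v-1:v+2,u-1:u+2]); q=np.array([(u-ct['cx'])/ct['fx']*D,-(v-ct['cy'])/ct['fy']*D,-D,1]); return (E@q)[:3].round(4)
for n,u,v in (('button',230,247),('deck',240,232),('ledge',210,254),('cover',340,215),('handle',351,227),('cap',222,204),('table',300,230)): print(n,dp(u,v))
T=np.load('pics/wmixT.npy'); p=cv2.imread('pics/wmix1.png')
hsv=cv2.cvtColor(p,cv2.COLOR_BGR2HSV); m=cv2.inRange(hsv,(5,120,90),(25,255,255))
n,l,s,ce=cv2.connectedComponentsWithStats(m[120:240,230:330]); cc=[ce[i]+[230,120] for i in range(1,n) if s[i,4]>60]
W=cast('wrist',cc,.133,T); print(len(cc),W.mean(0).round(4)); 
o=cv2.minAreaRect((W[:,:2]*1000).astype(np.float32)); print(o)
for z in (.092,.095,.1): print(z,cast('wrist',[281.6,261.5],z,T)[0].round(4), cast('top',[230.42,246.68],z)[0].round(4))
print((T@c['mount'])[:3,3])
E
```

```text
button [0.4393 0.1479 0.1066]
deck [0.4788 0.1207 0.1097]
ledge [0.4216 0.206  0.0838]
cover [ 0.5293 -0.1571  0.0272]
handle [ 0.492  -0.1826  0.0582]
cap [0.5519 0.1656 0.1314]
table [ 4.897e-01 -4.230e-02 -3.000e-04]
12 [0.5428 0.1699 0.133 ]
((542.8455200195312, 169.8780059814453), (71.61807250976562, 49.85978698730469), 12.198567390441895)
0.092 [0.436  0.1469 0.092 ] [0.4406 0.149  0.092 ]
0.095 [0.4374 0.1472 0.095 ] [0.4405 0.1485 0.095 ]
0.1 [0.4398 0.1477 0.1   ] [0.4403 0.1478 0.1   ]
[0.60829543 0.18480691 0.46215667]
```

Everything agrees: deck centre about (0.543, 0.170), yaw 12.2°, button top at z≈0.106. Now I grasp the handle with the TCP 3 mm above the cover's top.

```bash
python3 -W ignore - <<'E'
from h import *
o=ori(17.17-90)
ctrl.reach([.4944,-.1854,.12],o)
ctrl.line_to([.4944,-.1854,.032],velocity=.08,until_force=8)
ctrl.close(); s=ctrl.get_state(); print(s['gripper_width'],s['ee_pos'],s['ft_force'])
ctrl.line_to([.4944,-.1854,.24],velocity=.15)
s=ctrl.get_state(); print(s['gripper_width'],s['ft_force'],s['t'])
p,d,T=snap('wrist','lift')
for c,a in blobs(p,*BLUE,amin=40): print(c,a,(np.linalg.inv(T)@np.r_[cast('wrist',c,T[2,3]-.003,T)[0],1])[:3].round(4))
E
```

```text
0.01771796195984253 [ 0.49438422 -0.18538786  0.03196811] [-0.6747036  -0.23469335  0.19060587]
0.01757849958414626 [ 0.03706251  0.20924571 -2.64762662] 8.75
[341.92, 12.57] 182 [0.0028 0.1361 0.0304]
[36.8, 26.43] 208 [ 0.003   0.1505 -0.1521]
[443.51, 29.45] 144 [0.0027 0.1341 0.0878]
[382.09, 67.93] 181 [0.0028 0.1074 0.0513]
[30.4, 125.11] 196 [ 0.0031  0.0871 -0.1576]
[206.05, 174.31] 988 [ 0.003   0.0509 -0.0398]
[357.67, 174.25] 1002 [0.0029 0.0509 0.0396]
[440.4, 271.6] 854 [ 0.0029 -0.0085  0.0986]
```

View pics/lift.png

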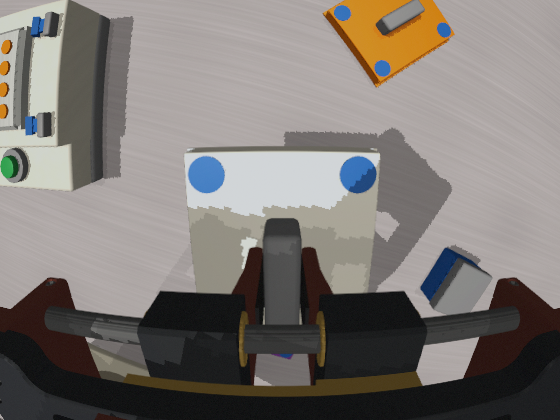

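Cover held level and centred: the two far pads (206,174) and (358,174) sit at +51 mm, ±40 mm in the tool frame. Transferring it to the deck.

```bash
python3 -W ignore - <<'E'
from h import *
o=ori(12.2-90); C=[.543,.170]
ctrl.reach([*C,.24],o)
p,d,T=snap('wrist','over')
ctrl.line_to([*C,.18],velocity=.1)
hit=ctrl.line_to([*C,.150],velocity=.03,until_force=5)
s=ctrl.get_state(); print(hit,s['ee_pos'],s['ft_force'],s['gripper_width'],s['t'])
p,d,T=snap('wrist','down')
for c,a in blobs(p,*BLUE,amin=40): print(c,a)
E
```

```text
True [0.5428471  0.16996577 0.15262838] [ 0.92132488 -0.13955265  3.74386051] 0.017857875471988593 11.7833
[524.66, 12.53] 1190
[173.27, 162.92] 695
[390.08, 162.81] 707
[206.04, 174.33] 992
[357.62, 174.26] 1005
```

View pics/down.png

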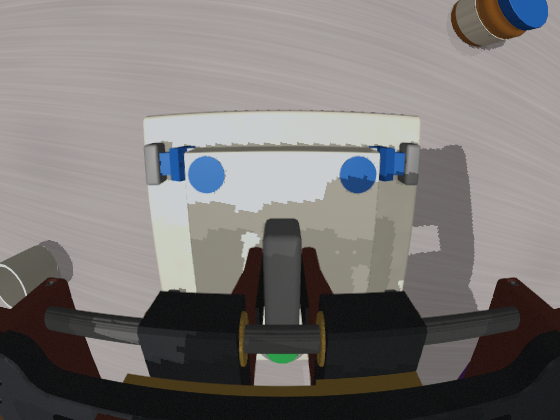

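The cover touched down at about 11 mm above the deck, as expected, evenly between the two rear catches at (173,163) and (390,163). Releasing and looking again.

```bash
python3 -W ignore - <<'E'
from h import *
C=[.543,.170]
ctrl.open_gripper()
ctrl.line_to([*C,.30],velocity=.2)
p,d,T=snap('wrist','rel')
for c,a in blobs(p,*BLUE,amin=60): print(c,a,cast('wrist',c,.149,T)[0].round(4))
print(ctrl.get_state()['t'])
E
```

```text
[447.86, 31.19] 1162 [0.7548 0.0405 0.149 ]
[522.66, 128.2] 70 [ 0.6864 -0.085   0.149 ]
[218.29, 141.84] 256 [0.5843 0.2416 0.149 ]
[344.81, 141.66] 267 [0.6103 0.1222 0.149 ]
[240.03, 146.18] 279 [0.5842 0.2199 0.149 ]
[323.38, 146.22] 293 [0.6011 0.1416 0.149 ]
[222.98, 237.9] 230 [0.4875 0.2206 0.149 ]
[340.05, 237.91] 240 [0.5132 0.1014 0.149 ]
[243.23, 244.88] 231 [0.4844 0.1984 0.149 ]
[319.86, 244.89] 231 [0.5013 0.1203 0.149 ]
[551.07, 288.87] 367 [ 0.4954 -0.2548  0.149 ]
13.9333
```

View pics/rel.png

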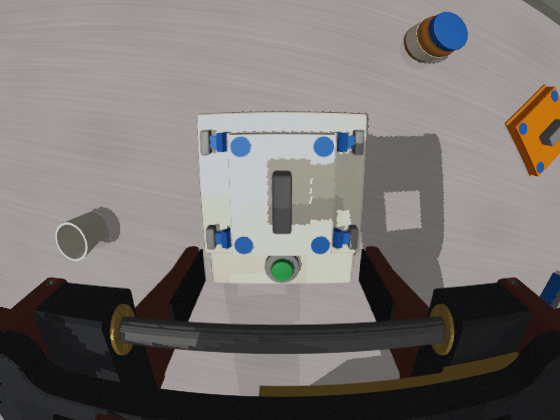

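The cover sits square, with the mean of its pads at (0.5428, 0.1700). Pressing the first corner (A) with closed fingers.

```bash
cat >> h.py <<'E'
PADS=dict(A=(.5842,.2199),B=(.6011,.1416),C=(.5013,.1203),D=(.4844,.1984))
def press(k,N=35,zt=.1365,z0=.205):
    x,y=PADS[k]; ctrl.line_to([x,y,z0],velocity=.2); ctrl.line_to([x,y,.172],velocity=.1)
    hit=ctrl.line_to([x,y,zt],velocity=.03,until_force=N); s=ctrl.get_state()
    print(k,hit,s['ee_pos'].round(4),s['ft_force'].round(1),round(s['t'],2))
    ctrl.line_to([x,y,z0],velocity=.15)
E
python3 -W ignore - <<'E'
from h import *
ctrl.close(); ctrl.get_state()
press('A')
p,d,T=snap('wrist','pA'); snap('side','sA')
E
python3 -c "
import cv2;p=cv2.imread('pics/sA.png');cv2.imwrite('pics/sAc.png',cv2.resize(p[130:300,180:380],None,fx=3,fy=3))"
```

```text
A False [0.5857 0.2209 0.1403] [-7.7 -0.5 27.5] 17.82
```

View pics/pA.png

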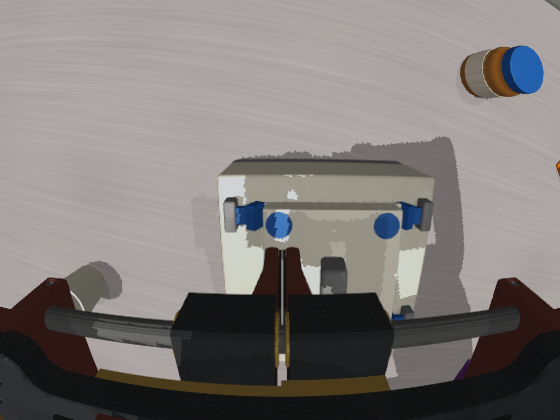

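View pics/sAc.png

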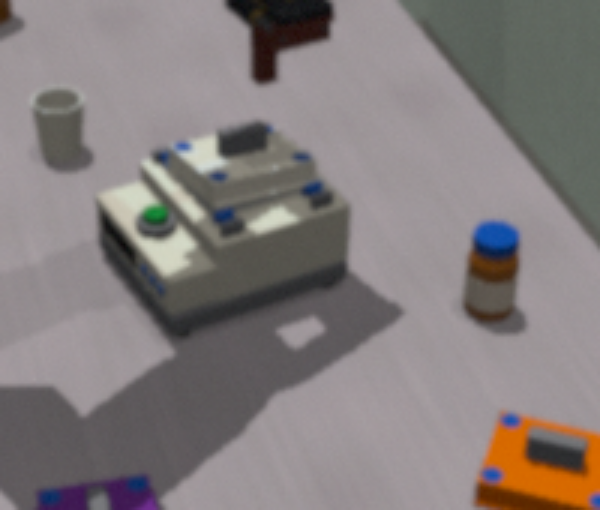

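The push ended at z = 0.140 with 27 N, and the view is too occluded to judge. I'll measure the pad heights by depth from above.

```bash
cat >> h.py <<'E'
def look(f,pos=(.543,.170,.30)):
    """heights of the 4 pads from wrist depth"""
    ctrl.line_to(list(pos),velocity=.25); ctrl.wait(.1)
    p,d,T=snap('wrist',f); c=ctrl.calibration('wrist'); E=T@c['mount']
    hsv=cv2.cvtColor(p,cv2.COLOR_BGR2HSV)
    for ct,a in blobs(p,*BLUE,amin=60):
        u,v=ct; D=np.median(d[int(v)-2:int(v)+3,int(u)-2:int(u)+3])
        q=(np.array([u,v])-[c['cx'],c['cy']])/c['fx']; r=np.linalg.norm(q); s=np.tan(r)/r
        w=(E@np.r_[q[0]*s*D,-q[1]*s*D,-D,1])[:3]
        for k,P in PADS.items():
            if np.hypot(*(w[:2]-P))<.013: print(k,np.round(ct),a,w.round(4),'above deck',round((w[2]-.110)*1000,1))
    return p
E
python3 -W ignore - <<'E'
from h import *
look('lA'); print(ctrl.get_state()['t'])
E
```

```text
A [239. 144.] 260 [0.5853 0.2225 0.1407] above deck 30.7
B [321. 143.] 287 [0.6037 0.145  0.148 ] above deck 38.0
D [243. 243.] 228 [0.4863 0.1999 0.1483] above deck 38.3
C [320. 245.] 247 [0.5045 0.1226 0.1555] above deck 45.5
19.2833
```

View pics/lA.png

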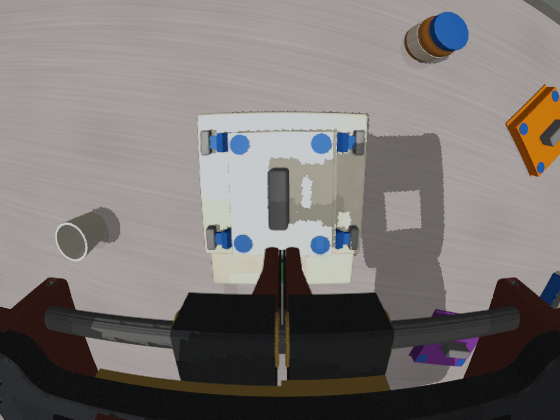

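Pad heights above the deck: A 30.7, B 38.0, D 38.3, C 45.5 mm. Extrapolated to the corner, A is home (~29) and C has tipped up. Next, B.

```bash
python3 -W ignore - <<'E'
from h import *
press('B',N=40,zt=.1345)
look('lB'); print(ctrl.get_state()['t'])
E
```

```text
B True [0.6018 0.1408 0.14  ] [-2.5  0.1  9. ] 21.58
B [320. 142.] 280 [0.6039 0.1436 0.1397] above deck 29.7
A [239. 143.] 261 [0.5859 0.2215 0.1396] above deck 29.6
D [243. 243.] 234 [0.4871 0.1987 0.1488] above deck 38.8
C [320. 242.] 240 [0.5053 0.1209 0.1495] above deck 39.5
22.9333
```

A and B are now level at 29.7 mm and C/D are up at 39. Pressing C, then D.

```bash
python3 -W ignore - <<'E'
from h import *
press('C',N=40,zt=.1345)
press('D',N=40,zt=.1345)
look('lD'); print(ctrl.get_state()['t'])
snap('side','sD');snap('top','tD')
E
python3 -c "
import cv2;p=cv2.imread('pics/sD.png');cv2.imwrite('pics/sDc.png',cv2.resize(p[130:300,180:380],None,fx=3,fy=3))
p=cv2.imread('pics/lD.png');cv2.imwrite('pics/lDc.png',cv2.resize(p[90:290,180:380],None,fx=3,fy=3))"
```

```text
C True [0.5005 0.1201 0.1383] [-1.5  0.5  8.9] 25.21
D True [0.4842 0.1983 0.1383] [-0.9  0.2  7.3] 27.93
B [321. 142.] 281 [0.6017 0.143  0.1385] above deck 28.5
A [240. 143.] 262 [0.5843 0.2211 0.1387] above deck 28.7
D [244. 239.] 216 [0.485  0.1986 0.1389] above deck 28.9
C [319. 238.] 217 [0.5024 0.1208 0.1388] above deck 28.8
29.2917
```

View pics/lDc.png

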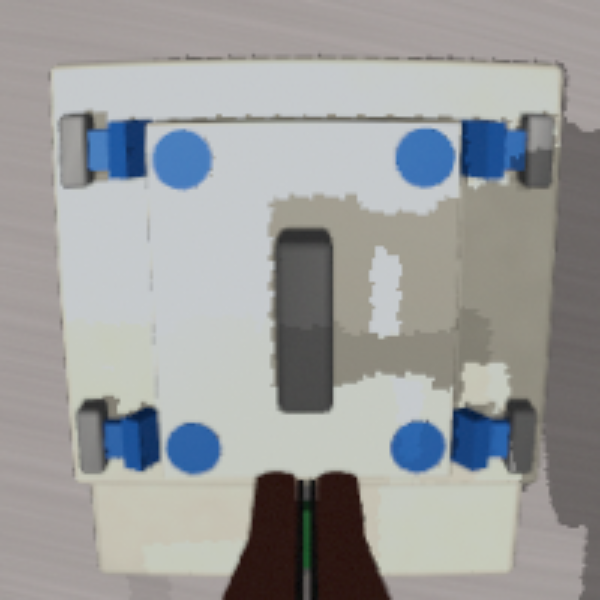

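View pics/sDc.png

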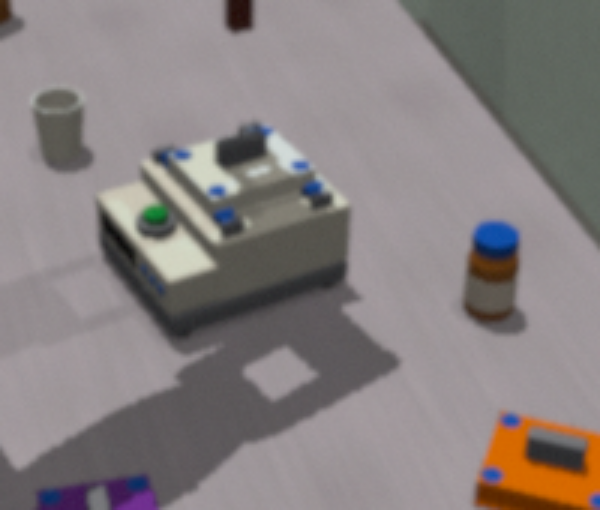

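All four pads read 28.5–28.9 mm above the deck, so the cover is flush. All four catches hook over the rim, and the centre is about (0.543, 0.171). Now the start button.

```bash
python3 -W ignore - <<'E'
from h import *
x,y=.4416,.148
ctrl.line_to([x,y,.25],velocity=.2)
ctrl.line_to([x,y,.125],velocity=.12)
print(ctrl.line_to([x,y,.112],velocity=.05,until_force=3),ctrl.get_state()['ee_pos'])
h1=ctrl.line_to([x,y,.090],velocity=.02,until_force=18); s=ctrl.get_state(); print(h1,s['ee_pos'],s['ft_force'])
ctrl.wait(.2); s=ctrl.get_state(); print(s['ee_pos'],s['ft_force'])
ctrl.line_to([x,y,.25],velocity=.12)
ctrl.wait(.2)
look('end',(.50,.161,.36)); print(ctrl.get_state()['t'])
snap('side','sE'); snap('top','tE')
E
```

```text
False [0.44133965 0.1479141  0.11168781]
True [0.44190837 0.14810598 0.10118378] [-2.98051562 -1.10221115 11.93741417]
[0.44189082 0.1481121  0.10117637] [-2.75536868 -0.70733349 12.55632323]
B [315. 100.] 196 [0.6017 0.143  0.1391] above deck 29.1
A [246. 101.] 184 [0.584  0.2209 0.1392] above deck 29.2
C [314. 186.] 183 [0.502  0.1205 0.1384] above deck 28.4
D [248. 186.] 174 [0.4848 0.1985 0.1386] above deck 28.6
34.975
```

View pics/end.png

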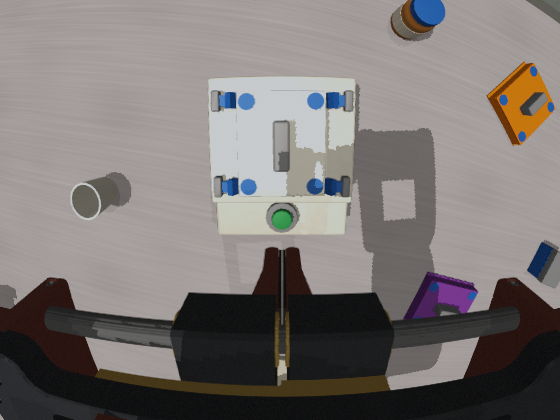

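View pics/sE.png

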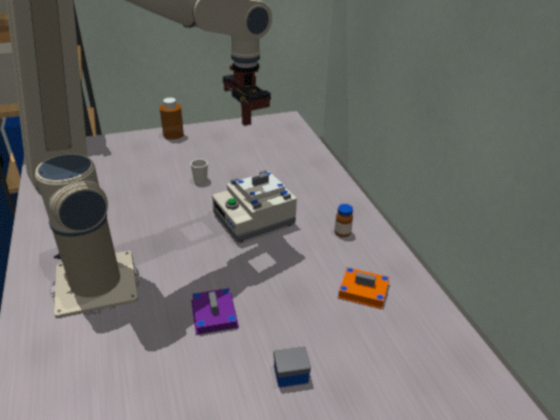

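The button took 12.5 N, more than the 5 N full travel needs, but the displacement of about 5.4 mm is close. I'll press once more, logging force against height, to be sure it bottoms out.

```bash
python3 -W ignore - <<'E'
from h import *
x,y=.4416,.148
ctrl.line_to([x,y,.25],velocity=.2); ctrl.line_to([x,y,.112],velocity=.12)
for z in np.arange(.110,.095,-.0015):
    ctrl.line_to([x,y,z],velocity=.02); s=ctrl.get_state(); print(round(z,4),s['ee_pos'][2].round(4),s['ft_force'].round(1))
    if s['ft_force'][2]>24: break
ctrl.line_to([x,y,.25],velocity=.12)
look('end2',(.50,.161,.36)); print(ctrl.get_state()['t'])
E
```

```text
0.11 0.1103 [ 0.3 -0.6  0. ]
0.1085 0.1085 [-0.1  0.9  0. ]
0.107 0.1071 [ 0.6 -1.   1.7]
0.1055 0.1055 [ 0.5 -0.4  3. ]
0.104 0.104 [ 1.4 -0.   3.1]
0.1025 0.1026 [1.2 0.1 4.1]
0.101 0.1013 [ 0.  -0.2  7.6]
0.0995 0.1009 [-4.  -1.8 24.2]
B [315. 100.] 195 [0.6018 0.1429 0.1391] above deck 29.1
A [246. 101.] 184 [0.584  0.2209 0.1389] above deck 28.9
C [314. 186.] 183 [0.502  0.1205 0.1385] above deck 28.5
D [248. 186.] 174 [0.4849 0.1985 0.139 ] above deck 29.0
41.3583
```

View pics/end2.png

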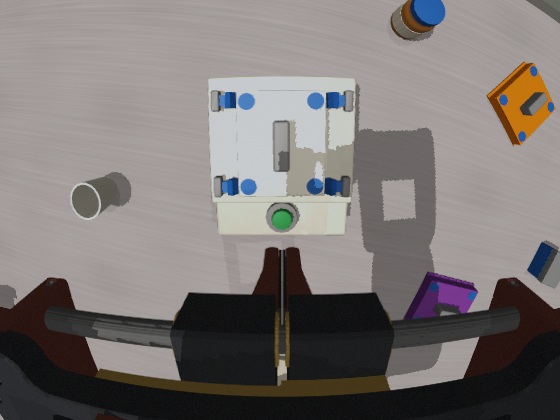

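The force curve is clear: contact at about 0.107, a spring rise to 5 N, then a hard stop at 0.101, which is the full 6 mm. The button has come back up (282,219), the cover is flush, and nothing else moved. Handing in.

```bash
python3 -W ignore -c "
from station import ctrl
ctrl.sign_off()"
```

```text
the job is handed in; nothing more can be done
```

The cover is clipped home over the tube block and the start button has been pressed and released. I handed the job in after about 41 s of the 64 s allowed; no verdict is reported.

**What I did:** I lifted the white cover by its handle and set it on the catches, about 1 mm from the deck centre. I then let go and pressed corners A, B, C and D in turn. Only after that did I press the start button.

**Last checks:**
- **Cover:** the four blue dots read 28.5–29.1 mm above the deck, against 28 mm nominal, which is within the camera's accuracy. The cover centre is within about 1 mm of the deck centre, and in the wrist picture all four catches sit over the rim. I judged the catches from pictures and heights only, since I can't read their joints.
- **Start button:** the first push ended at 12.5 N after about 5.4 mm of travel, which was not conclusive. I pressed a second time and logged the force: contact at 107 mm, hard stop at 101 mm, so the full 6 mm. In the last picture it is back up.
- **Bystanders:** the bottle and beaker look unmoved in the last wrist picture, and the tip box in the last side view. The gripper was well clear of everything when I handed in.

No check failed.

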